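# Queue can capacitors in the test jig and hold one down on its contacts

## Task

Feed the three black can capacitors from the jig's loading tray into the lane between the guide rails, upright and in single file, the first fully home over the sprung ring at the end stop and the other two queued behind it. Then press the first can down into its ring until the ring is nearly at its bottom stop, and finish while still holding it down there for the measurement. Leave the tools and parts lying around the jig where they are, and do not knock a can over.

Things in the scene. Friction and masses are not known exactly. Their poses are not given: they have to be found in the camera images.
- test_jig: Capacitor test jig fixed on the bench: a T-shaped aluminium deck, its top 30 mm above the bench: a wide loading tray, then a narrow lane with a sprung ring at its end. Origin on the bench (z = 0) under the jig. Its x axis is the horizontal feed direction, from the tray along the middle of the lane to the ring; y to the left of that; z up. Positions below are in this frame.
- tray_middle (a point): Middle of the loading tray, on the deck (x = -0.078, y = 0). The tray runs from x = -0.135 to -0.020 and y = -0.095 to 0.095; a rolled lip 5.5 mm high runs along its edges.
- lane_mouth (a point): Where the lane begins (x = -0.012, y = 0), at deck level. Two parallel steel guide rails, 14 mm high, 38 mm apart inside, run from here to the ring. Two flared guides of the same height lead in to it from x = -0.052, y = +-0.043. Screws and posts just outside the rails (22 to 35 mm from the middle line) stand up to 20 mm above the deck.
- ring_seat (a point): Centre of the brass ring (38 mm across) while up, at deck level: x = 0.085, y = 0. A half-round end stop 18 mm high round its far half centres a can pushed against it, to 1 mm. The ring fills a 39 mm well in the deck: a can centred within about 2 mm can be pressed down into the well with it; one not fully home catches on the rim.
- sprung_ring (a joint): How far the ring is pressed down, in m: 0 = up, flush with the deck; 0.012 = at its bottom stop. Sprung: it begins to move at about 3 N and takes about 11 N at the bottom; it comes up by itself when let go.
- can_0_centre (a point): Centre (half-way up, 25 mm above its foot) of one of three identical round can capacitors, black sleeve with aluminium top, 35 mm diameter, 50 mm tall, 60 to 120 g, standing upright on the loading tray, its contacts flat in its underside. Its z axis is the can's axis.
- can_1_centre (a point): Centre (half-way up, 25 mm above its foot) of one of three identical round can capacitors, black sleeve with aluminium top, 35 mm diameter, 50 mm tall, 60 to 120 g, standing upright on the loading tray, its contacts flat in its underside. Its z axis is the can's axis.
- can_2_centre (a point): Centre (half-way up, 25 mm above its foot) of one of three identical round can capacitors, black sleeve with aluminium top, 35 mm diameter, 50 mm tall, 60 to 120 g, standing upright on the loading tray, its contacts flat in its underside. Its z axis is the can's axis.
- relay: Bystander, to be left alone: clear plug-in relay, 22 x 29 x 41 mm, on the bench beside the lane (left of it, seen along the feed direction). Origin at the centre of its underside.
- connector: Bystander, to be left alone: pale circular connector lying on its side, 49 x 24 x 24 mm, on the bench beside the lane (right of it). Origin at the centre of its underside.
- driver_red: Bystander, to be left alone: screwdriver with a red handle, 150 mm long, left of the tray. Origin at the centre of its underside.
- reel: Bystander, to be left alone: white wire reel standing on its flange, diameter 62, 42 mm tall, beyond the jig. Origin at the centre of its underside.
- small_pliers: Bystander, to be left alone: blue-handled pliers lying flat, 126 x 54 x 11 mm, right of the tray. Origin at the centre of its underside.
- driver_black: Bystander, to be left alone: screwdriver with a black handle, 130 mm long, left of the tray. Origin at the centre of its underside.

How it is judged:
By the outcome, as a careful person would: the job done as asked, in the order asked, and still so for the second after the job is handed in, while the arm keeps its last pose, push and grip.
It also fails if it takes over 70 s, if anything falls off the work surface, if the arm or the gripper's body presses on something with over 40 N, if the wrist force passes 120 N, or if a joint passes its speed limit or range.

## Robot

A 6-joint arm with a two-finger parallel gripper is mounted at the origin on a cart in front of the work surface, level with it; the furniture and walls round the work are solid. World frame = base frame: x ahead of the robot, y to its left, z up, the work surface at z = 0. Lengths are in m, angles in rad, forces in N, time in s.
With the tool pointing down it reaches from about 0.275 to 1 m from the base axis. Payload 8.4 kg.
Tool frame: the origin (TCP) lies between the finger pads; the fingertips stand 25 mm ahead of it and the grasp point (between the pads) lies 6 mm ahead of it; z points along the fingers, y is the line along which they close (so a half turn about z gives the same grasp; the last joint's range is limited). The gripper opens to 85 mm and grips with 20 to 120 N. Pads are 22 mm wide; open, the fingers measure 114 mm over their backs; the gripper's body (76 mm by 85 mm) begins 54 mm behind the grasp point. The pads swing forward as they close: fully open they stand 13 mm farther back than shut.
Start: joints at [-1.249, 0.353, 1.633, -0, 1.155, -0.002], TCP at [0.199, -0.593, 0.256] pointing down, gripper open.
Joint ranges: [-2.63, 2.63], [-0.92, 2.1], [0.06, 2.66], [-1.3, 4.44], [0, 2.69], [-3.02, 3.02]. Speed limits (rad/s): [2.22, 2.22, 2.79, 3.14, 3.14, 3.14].

## Interface

Orientations are given as a unit quaternion [w, x, y, z].
In Python, from rig import arm gives the robot as it stands.
- The arm moves only by the tool carry_out, never from a script. Its argument "rows" is a list of rows, each a list of 3 entries, a list of its own where there are three numbers: the shift along the world's x, y, z in cm, then the turn, a rotation vector about the world's x, y, z in degrees, then the opening, from 0 (shut) to 1 (fully open). In form: [[[tx, ty, tz], [wx, wy, wz], jaw], ...]. A call has exactly 8 rows; each row shifts and turns the commanded pose from where the row before left it; what a row does not reach is not made up. A row lasts 1/10 s, in which the tool goes at most 50 mm and 8.59 degrees, less where a joint would pass 70% of its speed; a pose out of reach is approached as far as the arm can. A call with a gripper value outside its range is refused whole. The fingers move at their own pace and stop on an object; "newtons" is the grip in N (left out, the last holds). Time passes only in rows, so rows that do not move let the fingers close, or fill a call up. It gives the time, the measured TCP pose, the force, the opening and the grip force at its end, in the units of the state.
- arm.get_obs(): the state, without advancing time (a new reading comes with each control period).
- arm.snapshot(name): name is "side" or "top" or "wrist"; returns a dict with "pixels" (420x560x3 uint8, red, green, blue), "intrinsics" (3x3 intrinsics, pixels), "rvec" (rotation vector, rad) and "tvec" (3), from world to camera coordinates, as OpenCV has them. Camera axes: x right, y down, z forward; pixel columns grow to the right and rows downward; lengths in m; the calibration is good to about 2 mm. The wrist camera is an equidistant fisheye: a pixel r from the principal point sees the ray r / f radians off the axis. A picture is of the moment at which its call begins. There is no depth.
- arm.job_done(): hands the job in; it is judged then, once.
The state is a dict: "clock": time; "joints": joint angles; "joint_velocities": joint speeds; "tau": joint torques, N m; "tool_pos": TCP position; "eef_rot": TCP orientation; "wrist_force": force on the tool from outside, world axes, zero at the start; "wrist_torque": the same for the moment, N m; "finger_gap": finger opening in m; "finger_force": force on a finger pad.
Only numpy, scipy, OpenCV 4.12 (cv2) and the standard library are available. Lean on these libraries where they do the work, as an engineer would, in place of code of your own. Each camera call takes 0.05 s, during which the arm holds its last target. There are 200 camera calls.

## Working session

There is one attempt and no reset: what is moved stays moved. The work goes in short steps, Python scripts to look and compute and a tool call to move; the robot and the scene stay as the last step left them, time stands still between calls to the robot, and variables do not carry over. Pictures are saved under pics/ and viewed, at most 10 in all, crops included, and the job is handed in when it is done.

Besides the shell and the picture viewer there is one more tool, called after ">>>" as name([rows], argument=value, ...), one row to a line, values as JSON. carry_out: Moves the arm, as the interface text tells. Its arguments: {"type":"object","properties":{"rows":{"type":"array"},"newtons":{"type":"number"}},"required":["rows"]}

```bash
mkdir -p pics; ls
cat > h.py <<'E'
import numpy as np, cv2
from rig import arm
def snap(n,f=None):
    s=arm.snapshot(n)
    if f: cv2.imwrite('pics/'+f,s['pixels'][:,:,::-1])
    return s
def ray(s,u,v,z):
    K=np.array(s['intrinsics']);R=cv2.Rodrigues(np.array(s['rvec'],float))[0];t=np.array(s['tvec'],float).ravel()
    d=R.T@np.linalg.inv(K)@np.array([u,v,1.]);c=-R.T@t
    return c+d*(z-c[2])/d[2]
def proj(s,p):
    return cv2.projectPoints(np.array(p,float).reshape(-1,3),np.array(s['rvec'],float),np.array(s['tvec'],float),np.array(s['intrinsics'],float),None)[0].reshape(-1,2)
E
python3 - <<'E'
from h import *
for n in('top','side'):
    s=snap(n,n+'0.png');R=cv2.Rodrigues(np.array(s['rvec'],float))[0];print(n,s['intrinsics'],-R.T@np.ravel(s['tvec']),R[2])
o=arm.get_obs();print(o['clock'],o['tool_pos'],o['eef_rot'])
E
```

```text
pics
top [[464.29011748   0.         279.17703357]
 [  0.         464.29011748 206.42357878]
 [  0.           0.           1.        ]] [ 0.29659937 -0.10950772  1.32083466] [ 0.22504018 -0.00530718 -0.97433503]
side [[494.72073012   0.         280.47759643]
 [  0.         494.72073012 210.48682333]
 [  0.           0.           1.        ]] [ 0.31469705 -0.94556939  0.67302762] [ 0.266122    0.77884726 -0.56795777]
0.1 [ 0.19874563 -0.59217767  0.25565655] [-5.93407788e-04  9.86919055e-01  1.61215449e-01 -7.89622934e-05]
```

View pics/top0.png

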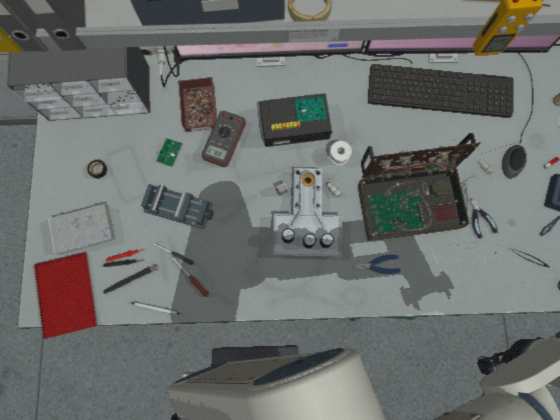

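View pics/side0.png

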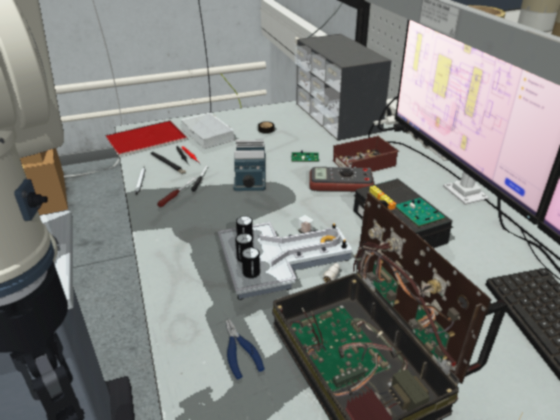

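Top view: jig with its tray near (306,240), cans at about (288,235), (309,240) and (326,239), ring at (307,180). The feed direction is up in the image (roughly world +x). Side view: the cans are at (245,225–265). Next I'll zoom in for detail.

Run:
```python
from h import *
a=cv2.imread('pics/top0.png')[160:265,255:360];b=cv2.imread('pics/side0.png')[200:305,210:360]
a=cv2.resize(a,None,fx=5.5,fy=5.5,interpolation=cv2.INTER_CUBIC)
cv2.imwrite('pics/crop0.png',a)
```

```text
(no output)
```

View pics/crop0.png

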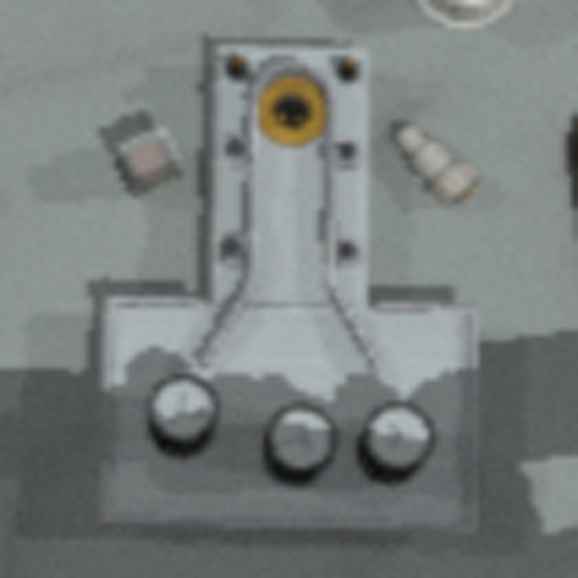

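Run:
```python
from h import *
from scipy.spatial.transform import Rotation as Ro
s=snap('top')
P=lambda c,z:ray(s,255+c[0]/5.5,160+c[1]/5.5,z)
ring=P((293,110),.03);c=[P(x,.0355) for x in((105,525),(475,527),(476,308),(103,298))]
print('ring',ring.round(4));print(np.round(c,4))
mid=np.mean(c,0);d=ring-mid;print('mid',mid,'len',np.hypot(*d[:2]),'yaw',np.degrees(np.arctan2(d[1],d[0])), 'edge yaw',[np.degrees(np.arctan2(*(c[i]-c[j])[[1,0]])) for i,j in((0,1),(3,2))])
for x in((183,407),(300,438),(397,437)):print('can',P(x,.08).round(4))
w,x,y,z=arm.get_obs()['eef_rot'];print(Ro.from_quat([x,y,z,w]).as_matrix().round(3))
w=arm.snapshot('wrist');print(w['intrinsics'],w['rvec'],w['tvec'])
```

```text
ring [ 0.6705 -0.203   0.03  ]
[[ 0.4544 -0.0982  0.0355]
 [ 0.4477 -0.2846  0.0355]
 [ 0.5603 -0.2919  0.0355]
 [ 0.5714 -0.1004  0.0355]]
mid [ 0.50845651 -0.19378288  0.0355    ] len 0.1623498784492994 yaw -3.250035677703037 edge yaw [np.float64(87.94991653227085), np.float64(86.68231707243945)]
can [ 0.5059 -0.1386  0.08  ]
can [ 0.4888 -0.1954  0.08  ]
can [ 0.4878 -0.243   0.08  ]
[[ 0.948  0.318 -0.   ]
 [ 0.318 -0.948  0.001]
 [ 0.    -0.001 -1.   ]]
[[325.1922621    0.         276.46691645]
 [  0.         325.1922621  211.15999793]
 [  0.           0.           1.        ]] [-2.34544732  1.6868215   0.25472351] [-0.62359779 -0.03867809  0.37989175]
```

>>> carry_out([
  [[2.6,3.8,0],[0,0,-2.7],1],
  [[2.6,3.8,0],[0,0,-2.7],0.6],
  [[2.6,3.8,0],[0,0,-2.7],0.6],
  [[2.6,3.8,0],[0,0,-2.7],0.6],
  [[2.6,3.8,0],[0,0,-2.7],0.6],
  [[2.6,3.8,0],[0,0,-2.7],0.6],
  [[2.6,3.8,0],[0,0,-2.7],0.6],
  [[2.6,3.8,0],[0,0,-2.6],0.6],
])

```text
clock: 1.0
tool_pos: [0.4076, -0.2869, 0.2564]
eef_rot: [0.0, 1.0, -0.027, 0.0]
wrist_force: [0.1, -0.4, -0.9]
finger_gap: 0.0512
finger_force: 0.0
```

>>> carry_out([
  [[2,3,-0.5],[0,0,0],0.6],
  [[2,3,-0.5],[0,0,0],0.6],
  [[2,3,-0.5],[0,0,0],0.6],
  [[2,3,-0.5],[0,0,0],0.6],
  [[1.3,2,-0.5],[0,0,0],0.6],
  [[0.5,0.8,0],[0,0,0],0.6],
  [[0,0,0],[0,0,0],0.6],
  [[0,0,0],[0,0,0],0.6],
])

```text
clock: 1.8
tool_pos: [0.5045, -0.1411, 0.2314]
eef_rot: [0.0, 1.0, -0.026, -0.0]
wrist_force: [-0.2, -0.0, 0.3]
finger_gap: 0.0516
finger_force: 0.0
```

Run:
```python
from h import *
w=snap('wrist','w1.png');print(w['rvec'],w['tvec'],arm.get_obs()['tool_pos'])
```

```text
[-2.01000837  2.11627347  0.3175911 ] [-0.11451161  0.45676411  0.50619131] [ 0.5043728  -0.14136071  0.23144547]
```

View pics/w1.png

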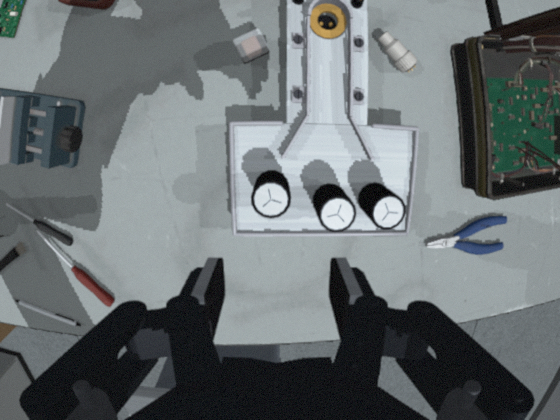

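Wrist view: can tops at about (271,200), (338,214) and (388,212), and the ring at (327,20). I'll cast fisheye rays for these.

```bash
cat >> h.py <<'E'
def wray(s,u,v,z):
    K=np.array(s['intrinsics']);q=(np.array([u,v])-K[:2,2])/K[0,0];th=np.hypot(*q)
    d=np.r_[q/max(th,1e-9)*np.sin(th),np.cos(th)]
    R=cv2.Rodrigues(np.array(s['rvec'],float))[0];d=R.T@d;c=-R.T@np.ravel(s['tvec'])
    return c+d*(z-c[2])/d[2]
def blob(s,u,v,r,mask):
    # centre of the min enclosing ellipse of the mask component near u,v
    m=mask.astype(np.uint8);y0,x0=int(v)-r,int(u)-r;y0=max(y0,0);x0=max(x0,0)
    cs,_=cv2.findContours(m[y0:int(v)+r,x0:int(u)+r].copy(),cv2.RETR_EXTERNAL,cv2.CHAIN_APPROX_NONE)
    c=max(cs,key=cv2.contourArea);e=cv2.fitEllipse(cv2.convexHull(c));return (e[0][0]+x0,e[0][1]+y0),e[1]
E
python3 - <<'E'
from h import *
s=snap('wrist');p=s['pixels'];g=p.min(2)
hsv=cv2.cvtColor(p,cv2.COLOR_RGB2HSV)
for u,v in((271,200),(338,214),(388,212)):
    c,e=blob(s,u,v,20,g>170);print(np.round(c,1),np.round(e,1),wray(s,*c,.08).round(4))
c,e=blob(s,327,20,20,(hsv[...,0]>12)&(hsv[...,0]<30)&(hsv[...,1]>110));print('ring',c,e,wray(s,*c,.03).round(4))
for u,v in((232,124),(419,130),(235,233),(406,231)):print(wray(s,u,v,.0355).round(4))
E
```

```text
[270.1 198.9] [31.1 32.4] [ 0.5071 -0.1355  0.08  ]
[336.6 213.6] [29.6 31.9] [ 0.4909 -0.1931  0.08  ]
[387.6 211.4] [27.3 30.7] [ 0.4904 -0.2406  0.08  ]
ring (327.1498908996582, 20.479747772216797) (33.39365768432617, 36.17189407348633) [ 0.6722 -0.1991  0.03  ]
[ 0.5719 -0.1016  0.0355]
[ 0.5611 -0.2895  0.0355]
[ 0.4607 -0.0954  0.0355]
[ 0.4522 -0.2796  0.0355]
```

>>> carry_out([
  [[0.2,0.4,-3],[0,0,0],0.6],
  [[0,0,-4],[0,0,0],0.6],
  [[0,0,-4],[0,0,0],0.6],
  [[0,0,-3],[0,0,0],0.6],
  [[0,0,-1.3],[0,0,0],0.6],
  [[0,0,0],[0,0,0],0.6],
  [[0,0,0],[0,0,0],0.3],
  [[0,0,0],[0,0,0],0.3],
], newtons=25)

```text
clock: 2.7
tool_pos: [0.508, -0.137, 0.0799]
eef_rot: [0.0, 1.0, -0.026, 0.001]
wrist_force: [-0.4, -1.4, -1.0]
finger_gap: 0.0342
finger_force: 25.0
```

>>> carry_out([
  [[0,0,0],[0,0,0],0.3],
  [[0,0,0],[0,0,0],0.3],
  [[0,0,0],[0,0,0],0.3],
  [[0,0,0],[0,0,0],0.3],
  [[0,0,0],[0,0,0],0.3],
  [[0,0,2],[0,0,0],0.3],
  [[0,0,4],[0,0,0],0.3],
  [[0,0,0],[0,0,0],0.3],
], newtons=25)

```text
clock: 3.5
tool_pos: [0.5097, -0.1372, 0.1428]
eef_rot: [0.001, 1.0, -0.026, 0.004]
wrist_force: [0.3, -0.1, -1.3]
finger_gap: 0.0341
finger_force: 25.3
```

>>> carry_out([
  [[2.4,-2.8,0],[0,0,0],0.3],
  [[2.4,-2.9,0],[0,0,0],0.3],
  [[0,0,-2],[0,0,0],0.3],
  [[0,0,-2.2],[0,0,0],0.3],
  [[0,0,-1.2],[0,0,0],0.3],
  [[0,0,-0.5],[0,0,0],0.3],
  [[0,0,0],[0,0,0],0.3],
  [[0,0,0],[0,0,0],0.3],
])

```text
clock: 4.3
tool_pos: [0.5551, -0.1934, 0.0797]
eef_rot: [0.0, 1.0, -0.026, 0.0]
wrist_force: [-0.1, 0.5, -1.3]
finger_gap: 0.0341
finger_force: 26.0
```

>>> carry_out([
  [[0.8,0,0],[0,0,0],0.3],
  [[0.8,-0.1,0],[0,0,0],0.3],
  [[0,0,-0.1],[0,0,0],0.3],
  [[0,0,0],[0,0,0],0.6],
  [[0,0,0],[0,0,0],0.6],
  [[0,0,0],[0,0,0],0.6],
  [[0,0,3],[0,0,0],0.6],
  [[0,0,3],[0,0,0],0.6],
])

```text
clock: 5.1
tool_pos: [0.5698, -0.1942, 0.138]
eef_rot: [-0.0, 1.0, -0.026, -0.001]
wrist_force: [0.0, 0.4, 0.3]
finger_gap: 0.0516
finger_force: 0.0
```

>>> carry_out([
  [[-2,0,1],[0,0,0],0],
  [[-2.2,0.1,0],[0,0,0],0],
  [[0,0,0],[0,0,0],0],
  [[0,0,0],[0,0,0],0],
  [[0,0,0],[0,0,0],0],
  [[0,0,0],[0,0,0],0],
  [[0,0,0],[0,0,0],0],
  [[0,0,0],[0,0,0],0],
])

```text
clock: 5.9
tool_pos: [0.5291, -0.1935, 0.1481]
eef_rot: [-0.0, 1.0, -0.026, -0.0]
wrist_force: [0.4, 0.2, 0.1]
finger_gap: -0.0001
finger_force: 0.0
```

Run:
```python
from h import *
s=snap('wrist','w2.png');print(arm.get_obs()['tool_pos'])
```

```text
[ 0.52900877 -0.19348832  0.14806691]
```

View pics/w2.png

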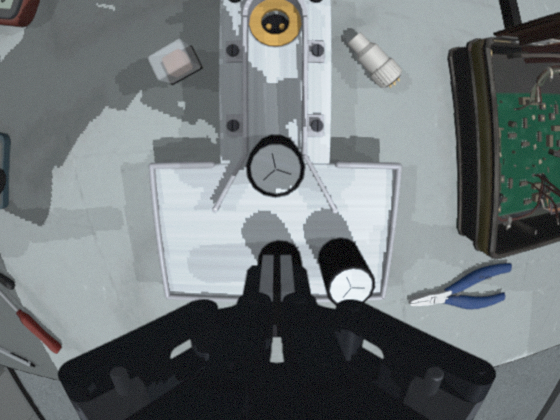

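The can stands at the lane mouth, its top at about (275,166), with the ring at (274,22). The other two cans stand in the tray. I'll refine the ring and can positions.

Run:
```python
from h import *
s=snap('wrist');p=s['pixels'];hsv=cv2.cvtColor(p,cv2.COLOR_RGB2HSV)
c,e=blob(s,274,22,32,(hsv[...,0]>12)&(hsv[...,0]<30)&(hsv[...,1]>110));print('ring',c,e,wray(s,*c,.03).round(4))
print('can0',wray(s,275.5,167,.08).round(4))
c,e=blob(s,352,288,26,p.min(2)>170);print('can2',c,e,wray(s,*c,.08).round(4))
for u,v in((250,125),(302,125)):print('rail',wray(s,u,v,.044))
```

```text
ring (274.8112335205078, 21.830270767211914) (47.00325393676758, 50.532318115234375) [ 0.6722 -0.199   0.03  ]
can0 [ 0.5728 -0.1945  0.08  ]
can2 (350.64440536499023, 286.443323135376) (34.129615783691406, 42.05461883544922) [ 0.4908 -0.2407  0.08  ]
rail [ 0.5969164  -0.17840419  0.044     ]
rail [ 0.59509673 -0.21356648  0.044     ]
```

>>> carry_out([
  [[0,0,-3.5],[0,0,0],0],
  [[0,0,-3],[0,0,0],0],
  [[0,0,-1.1],[0,0,0],0],
  [[0,0,0],[0,0,0],0],
  [[0.8,0,0],[0,0,0],0],
  [[0.8,0,0],[0,0,0],0],
  [[0.8,0,0],[0,0,0],0],
  [[0.8,-0.1,0],[0,0,0],0],
])

```text
clock: 6.8
tool_pos: [0.5622, -0.1946, 0.0732]
eef_rot: [0.0, 1.0, -0.026, 0.001]
wrist_force: [-1.4, 0.2, 0.5]
finger_gap: 0.0002
finger_force: 0.4
```

>>> carry_out([
  [[1,-0.05,0],[0,0,0],0],
  [[1,-0.05,0],[0,0,0],0],
  [[1,-0.05,0],[0,0,0],0],
  [[1,-0.05,0],[0,0,0],0],
  [[1,-0.05,0],[0,0,0],0],
  [[1,-0.05,0],[0,0,0],0],
  [[0.8,0,0],[0,0,0],0],
  [[0.5,0,0],[0,0,0],0],
])

```text
clock: 7.6
tool_pos: [0.6347, -0.1975, 0.0722]
eef_rot: [0.0, 1.0, -0.026, 0.0]
wrist_force: [-1.0, 0.4, -0.2]
finger_gap: 0.0003
finger_force: 0.2
```

>>> carry_out([
  [[0.3,0,0],[0,0,0],0],
  [[0.2,0,0],[0,0,0],0],
  [[0.2,0,0],[0,0,0],0],
  [[0.1,0,0],[0,0,0],0],
  [[0.1,0,0],[0,0,0],0],
  [[0,0,0],[0,0,0],0],
  [[0,0,0],[0,0,0],0],
  [[0,0,0],[0,0,0],0],
])

```text
clock: 8.4
tool_pos: [0.6427, -0.1975, 0.0723]
eef_rot: [-0.0, 1.0, -0.026, -0.0]
wrist_force: [-0.5, 0.2, -0.6]
finger_gap: 0.0001
finger_force: 0.2
```

>>> carry_out([
  [[0.1,0,0],[0,0,0],0],
  [[0.1,0,0],[0,0,0],0],
  [[0.1,0,0],[0,0,0],0],
  [[0,0,0],[0,0,0],0],
  [[0,0,0],[0,0,0],0],
  [[0,0,0],[0,0,0],0],
  [[0,0,0],[0,0,0],0],
  [[0,0,0],[0,0,0],0],
])

```text
clock: 9.2
tool_pos: [0.6458, -0.1975, 0.0723]
eef_rot: [-0.0, 1.0, -0.026, -0.0]
wrist_force: [-1.2, -0.2, -0.3]
finger_gap: 0.0002
finger_force: 0.5
```

>>> carry_out([
  [[0.1,0,0],[0,0,0],0],
  [[0,0,0],[0,0,0],0],
  [[0.1,0,0],[0,0,0],0],
  [[0,0,0],[0,0,0],0],
  [[0,0,0],[0,0,0],0],
  [[0,0,0],[0,0,0],0],
  [[0,0,0],[0,0,0],0],
  [[0,0,0],[0,0,0],0],
])

```text
clock: 10.0
tool_pos: [0.6461, -0.1976, 0.0721]
eef_rot: [-0.0, 1.0, -0.026, -0.002]
wrist_force: [-7.2, -1.2, 4.9]
finger_gap: 0.0
finger_force: 4.1
```

>>> carry_out([
  [[-0.5,0,0],[0,0,0],0],
  [[0,0,4],[0,0,0],0.6],
  [[0,0,4],[0,0,0],0.6],
  [[-3,0.1,0],[0,0,8],0.6],
  [[-3,0.1,0],[0,0,8],0.6],
  [[-3,0.1,0],[0,0,8],0.6],
  [[-3,0.1,0],[0,0,8],0.6],
  [[-3,0.1,0],[0,0,8],0.6],
])

```text
clock: 10.8
tool_pos: [0.4921, -0.1924, 0.1526]
eef_rot: [0.0, 0.947, 0.321, 0.001]
wrist_force: [0.3, -0.7, -0.7]
finger_gap: 0.0512
finger_force: 0.0
```

>>> carry_out([
  [[0,0,0],[0,0,8],0.6],
  [[0,0,0],[0,0,8],0.6],
  [[0,0,0],[0,0,8],0.6],
  [[0,0,0],[0,0,8],0.6],
  [[0,0,0],[0,0,8],0.6],
  [[0,0,0],[0,0,8],0.6],
  [[0,0,0],[0,0,2],0.6],
  [[0,0,0],[0,0,0],0.6],
])

```text
clock: 11.6
tool_pos: [0.4933, -0.1925, 0.1525]
eef_rot: [0.001, 0.725, 0.689, 0.0]
wrist_force: [-0.2, 1.0, -0.6]
finger_gap: 0.0514
finger_force: 0.0
```

>>> carry_out([
  [[-0.2,-0.1,-3.5],[0,0,0],0.6],
  [[0,0,-2.8],[0,0,0],0.6],
  [[0,0,-1],[0,0,0],0.6],
  [[0,0,0],[0,0,0],0.6],
  [[0,0,0],[0,0,0],0.3],
  [[0,0,0],[0,0,0],0.3],
  [[0,0,0],[0,0,0],0.3],
  [[0,0,0],[0,0,0],0.3],
])

```text
clock: 12.4
tool_pos: [0.4916, -0.1938, 0.0803]
eef_rot: [0.001, 0.725, 0.689, 0.0]
wrist_force: [-0.9, 0.3, 6.4]
finger_gap: 0.0343
finger_force: 25.5
```

>>> carry_out([
  [[0,0,2],[0,0,0],0.3],
  [[0,0,4],[0,0,0],0.3],
  [[0,0,0],[0,0,-8],0.3],
  [[0,0,0],[0,0,-8],0.3],
  [[0,0,0],[0,0,-8],0.3],
  [[0,0,0],[0,0,-8],0.3],
  [[0,0,0],[0,0,-8],0.3],
  [[0,0,0],[0,0,-8],0.3],
])

```text
clock: 13.2
tool_pos: [0.4908, -0.1935, 0.1396]
eef_rot: [0.0, 0.943, 0.331, 0.0]
wrist_force: [0.2, 0.5, -2.2]
finger_gap: 0.0337
finger_force: 25.3
```

>>> carry_out([
  [[1,0,0],[0,0,-8],0.3],
  [[1,0,0],[0,0,-8],0.3],
  [[2,0,0],[0,0,-8],0.3],
  [[2,0,0],[0,0,-8],0.3],
  [[0,0,0],[0,0,-8],0.3],
  [[0,0,0],[0,0,-2],0.3],
  [[0,0,0],[0,0,0],0.3],
  [[0,0,0],[0,0,0],0.3],
])

```text
clock: 14.0
tool_pos: [0.5508, -0.1935, 0.1394]
eef_rot: [0.0, 1.0, -0.025, 0.0]
wrist_force: [-0.5, -0.3, -1.5]
finger_gap: 0.034
finger_force: 25.3
```

>>> carry_out([
  [[2,-0.1,-1],[0,0,0],0.3],
  [[0,0,-3],[0,0,0],0.3],
  [[0,0,-1.6],[0,0,0],0.3],
  [[0,0,-0.3],[0,0,0],0.3],
  [[0,0,0],[0,0,0],0.3],
  [[0,0,0],[0,0,0],0.3],
  [[0,0,0],[0,0,0],0.3],
  [[0,0,0],[0,0,0],0.3],
])

```text
clock: 14.8
tool_pos: [0.5707, -0.1945, 0.0804]
eef_rot: [-0.0, 1.0, -0.026, -0.0]
wrist_force: [0.9, -0.2, -0.8]
finger_gap: 0.0345
finger_force: 26.0
```

>>> carry_out([
  [[0,0,-0.1],[0,0,0],0.3],
  [[0,0,0],[0,0,0],0.6],
  [[0,0,0],[0,0,0],0.6],
  [[0,0,0],[0,0,0],0.6],
  [[0,0,3],[0,0,0],0.6],
  [[0,0,3],[0,0,0],0.6],
  [[-2,0,0.5],[0,0,0],0],
  [[-2.2,0.1,0],[0,0,0],0],
])

```text
clock: 15.6
tool_pos: [0.5298, -0.1939, 0.1459]
eef_rot: [0.001, 1.0, -0.025, 0.002]
wrist_force: [-0.7, -0.5, -1.1]
finger_gap: 0.0231
finger_force: 0.0
```

>>> carry_out([
  [[0,0,0],[0,0,0],0],
  [[0,0,0],[0,0,0],0],
  [[0,0,-3.5],[0,0,0],0],
  [[0,0,-3],[0,0,0],0],
  [[0,0,-0.8],[0,0,0],0],
  [[0.5,0,0],[0,0,0],0],
  [[0.8,0,0],[0,0,0],0],
  [[0.8,0,0],[0,0,0],0],
])

```text
clock: 16.4
tool_pos: [0.5518, -0.1939, 0.0727]
eef_rot: [0.0, 1.0, -0.026, 0.001]
wrist_force: [0.1, 0.2, -0.5]
finger_gap: 0.0
finger_force: 0.2
```

>>> carry_out([
  [[0.8,-0.05,0],[0,0,0],0],
  [[0.8,-0.05,0],[0,0,0],0],
  [[1,-0.05,0],[0,0,0],0],
  [[1,-0.05,0],[0,0,0],0],
  [[0.7,-0.05,0],[0,0,0],0],
  [[0.5,0,0],[0,0,0],0],
  [[0.3,0,0],[0,0,0],0],
  [[0,0,0],[0,0,0],0],
])

```text
clock: 17.2
tool_pos: [0.6012, -0.196, 0.0712]
eef_rot: [-0.0, 1.0, -0.026, 0.0]
wrist_force: [-0.1, -0.2, -0.6]
finger_gap: 0.0001
finger_force: 0.0
```

>>> carry_out([
  [[0.3,0,0],[0,0,0],0],
  [[0.3,0,0],[0,0,0],0],
  [[0.2,0,0],[0,0,0],0],
  [[0.1,0,0],[0,0,0],0],
  [[0,0,0],[0,0,0],0],
  [[0.1,0,0],[0,0,0],0],
  [[0,0,0],[0,0,0],0],
  [[0,0,0],[0,0,0],0],
])

```text
clock: 18.0
tool_pos: [0.6108, -0.196, 0.0713]
eef_rot: [-0.0, 1.0, -0.026, -0.0]
wrist_force: [-1.7, -0.4, 0.6]
finger_gap: 0.0002
finger_force: 0.2
```

Run:
```python
from h import *
s=snap('wrist');t=snap('top');d=snap('side')
a=cv2.resize(t['pixels'][160:265,255:360],(420,420),interpolation=cv2.INTER_CUBIC)
b=cv2.resize(d['pixels'][200:300,215:360],(600,414))[:,:380]
cv2.imwrite('pics/c3.png',np.hstack([a[:414],b])[:,:,::-1])
```

```text
(no output)
```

View pics/c3.png

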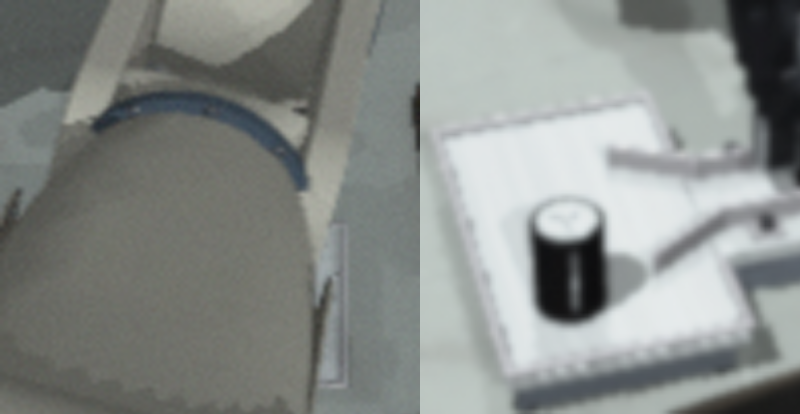

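The top view is blocked by the arm. The side view shows the last can upright in the tray, and the tool in the lane. Now I'll fetch the third can.

>>> carry_out([
  [[0.1,0,0],[0,0,0],0],
  [[-0.5,0,0],[0,0,0],0],
  [[0,0,4],[0,0,0],0.6],
  [[0,0,4],[0,0,0],0.6],
  [[-4,-1.5,0],[0,0,0],0.6],
  [[-4,-1.5,0],[0,0,0],0.6],
  [[-3.7,-1.5,0],[0,0,0],0.6],
  [[0,0,0],[0,0,0],0.6],
])

```text
clock: 18.95
tool_pos: [0.4855, -0.2417, 0.1511]
eef_rot: [-0.0, 1.0, -0.027, -0.001]
wrist_force: [0.4, 1.5, -0.1]
finger_gap: 0.0515
finger_force: 0.0
```

>>> carry_out([
  [[0,0,-3.5],[0,0,0],0.6],
  [[0,0,-2.6],[0,0,0],0.6],
  [[0,0,-1],[0,0,0],0.6],
  [[0,0,0],[0,0,0],0.6],
  [[0,0,0],[0,0,0],0.6],
  [[0,0,0],[0,0,0],0.6],
  [[0,0,0],[0,0,0],0.6],
  [[0,0,0],[0,0,0],0.6],
])

```text
clock: 19.75
tool_pos: [0.4903, -0.2412, 0.081]
eef_rot: [0.0, 1.0, -0.026, 0.001]
wrist_force: [1.4, 0.9, 0.3]
finger_gap: 0.0509
finger_force: 0.0
```

Close, lift, carry to (0.571, -0.194), lower.

>>> carry_out([
  [[0,0,0],[0,0,0],0.3],
  [[0,0,0],[0,0,0],0.3],
  [[0,0,0],[0,0,0],0.3],
  [[0,0,0],[0,0,0],0.3],
  [[0,0,2],[0,0,0],0.3],
  [[0,0,4],[0,0,0],0.3],
  [[4,2.3,0],[0,0,0],0.3],
  [[4,2.3,0],[0,0,0],0.3],
])

```text
clock: 20.55
tool_pos: [0.571, -0.1954, 0.142]
eef_rot: [0.0, 1.0, -0.027, 0.001]
wrist_force: [0.5, -0.4, -1.5]
finger_gap: 0.0338
finger_force: 25.7
```

>>> carry_out([
  [[0,0,0],[0,0,0],0.3],
  [[0,0,-2],[0,0,0],0.3],
  [[0,0,-2.2],[0,0,0],0.3],
  [[0,0,-1.3],[0,0,0],0.3],
  [[0,0,-0.4],[0,0,0],0.3],
  [[0,0,0],[0,0,0],0.3],
  [[0,0,0],[0,0,0],0.3],
  [[0,0,0],[0,0,0],0.3],
])

```text
clock: 21.35
tool_pos: [0.5699, -0.1952, 0.0815]
eef_rot: [0.0, 1.0, -0.026, 0.0]
wrist_force: [0.2, -0.1, -1.9]
finger_gap: 0.034
finger_force: 25.7
```

>>> carry_out([
  [[0,0,-0.1],[0,0,0],0.3],
  [[0,0,0],[0,0,0],0.6],
  [[0,0,0],[0,0,0],0.6],
  [[0,0,0],[0,0,0],0.6],
  [[0,0,3],[0,0,0],0.6],
  [[0,0,3],[0,0,0],0.6],
  [[-2,0,0.5],[0,0,0],0],
  [[-2.2,0.1,0],[0,0,0],0],
])

```text
clock: 22.15
tool_pos: [0.5288, -0.1944, 0.1469]
eef_rot: [0.001, 1.0, -0.026, 0.002]
wrist_force: [-1.3, -0.3, -1.0]
finger_gap: 0.023
finger_force: 0.0
```

>>> carry_out([
  [[0,0,0],[0,0,0],0],
  [[0,0,0],[0,0,0],0],
  [[0,0,-3.5],[0,0,0],0],
  [[0,0,-3],[0,0,0],0],
  [[0,0,-0.9],[0,0,0],0],
  [[0.5,0,0],[0,0,0],0],
  [[0.8,0,0],[0,0,0],0],
  [[0.8,0,0],[0,0,0],0],
])

```text
clock: 22.95
tool_pos: [0.5508, -0.1944, 0.0727]
eef_rot: [0.0, 1.0, -0.026, 0.001]
wrist_force: [-0.5, -0.4, -0.1]
finger_gap: 0.0001
finger_force: 0.2
```

>>> carry_out([
  [[0.7,0,0],[0,0,0],0],
  [[0.6,0,0],[0,0,0],0],
  [[0.4,0,0],[0,0,0],0],
  [[0.3,0,0],[0,0,0],0],
  [[0.2,0,0],[0,0,0],0],
  [[0,0,0],[0,0,0],0],
  [[0,0,0],[0,0,0],0],
  [[0,0,0],[0,0,0],0],
])

```text
clock: 23.75
tool_pos: [0.5707, -0.194, 0.0713]
eef_rot: [-0.0, 1.0, -0.026, -0.0]
wrist_force: [0.4, -0.0, 0.4]
finger_gap: 0.0001
finger_force: 0.0
```

>>> carry_out([
  [[0.2,0,0],[0,0,0],0],
  [[0.2,0,0],[0,0,0],0],
  [[0.1,0,0],[0,0,0],0],
  [[0.1,0,0],[0,0,0],0],
  [[0,0,0],[0,0,0],0],
  [[0,0,0],[0,0,0],0],
  [[0,0,0],[0,0,0],0],
  [[0,0,0],[0,0,0],0],
])

```text
clock: 24.55
tool_pos: [0.5762, -0.1939, 0.0712]
eef_rot: [-0.0, 1.0, -0.026, -0.001]
wrist_force: [-4.9, -0.2, 2.9]
finger_gap: -0.0
finger_force: 2.6
```

>>> carry_out([
  [[-0.5,0,0],[0,0,0],0],
  [[0,0,4],[0,0,0],0],
  [[0,0,4],[0,0,0],0],
  [[0,0,4],[0,0,0],0],
  [[0,0,0],[0,0,0],0],
  [[0,0,0],[0,0,0],0],
  [[0,0,0],[0,0,0],0],
  [[0,0,0],[0,0,0],0],
])

```text
clock: 25.35
tool_pos: [0.5711, -0.1938, 0.1898]
eef_rot: [-0.0, 1.0, -0.026, -0.001]
wrist_force: [-0.4, -0.3, 0.1]
finger_gap: -0.0002
finger_force: 0.0
```

Run:
```python
from h import *
s=snap('wrist','w4.png')
```

```text
(no output)
```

View pics/w4.png

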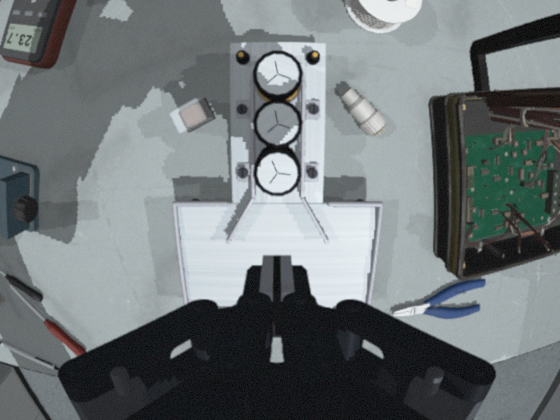

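All three cans stand in single file, with tops at (278,75), (277,124) and (276,171). The ring's rim shows a little between the first and second.

Run:
```python
from h import *
s=snap('wrist');g=s['pixels'].min(2)
print(wray(s,277.8,74.5,.08),wray(s,277.5,124.5,.08),wray(s,276.5,171.5,.08))
c,e=blob(s,278,74,24,g>150);print(c,e,wray(s,*c,.08))
p=snap('top','t5.png')
```

```text
[ 0.67308619 -0.199265    0.08      ] [ 0.63797533 -0.19725463  0.08      ] [ 0.60469014 -0.19484324  0.08      ]
(277.9163818359375, 70.56932258605957) (32.508296966552734, 40.734703063964844) [ 0.67587671 -0.19948869  0.08      ]
```

>>> carry_out([
  [[4,-0.2,0],[0,0,0],0],
  [[4,-0.2,0],[0,0,0],0],
  [[2.3,-0.15,0],[0,0,0],0],
  [[0,0,0],[0,0,0],0],
  [[0,0,-4],[0,0,0],0],
  [[0,0,-3],[0,0,0],0],
  [[0,0,-0.9],[0,0,0],0],
  [[0,0,0],[0,0,0],0],
])

```text
clock: 26.3
tool_pos: [0.6732, -0.1992, 0.1106]
eef_rot: [-0.0, 1.0, -0.026, -0.002]
wrist_force: [-0.2, -0.3, 0.6]
finger_gap: -0.0002
finger_force: 0.0
```

>>> carry_out([
  [[0,0,-0.2],[0,0,0],0],
  [[0,0,-0.2],[0,0,0],0],
  [[0,0,-0.1],[0,0,0],0],
  [[0,0,-0.1],[0,0,0],0],
  [[0,0,-0.1],[0,0,0],0],
  [[0,0,0],[0,0,0],0],
  [[0,0,0],[0,0,0],0],
  [[0,0,0],[0,0,0],0],
])

```text
clock: 27.1
tool_pos: [0.6749, -0.1995, 0.1053]
eef_rot: [0.0, 1.0, -0.026, 0.0]
wrist_force: [-0.5, 0.1, -0.7]
finger_gap: 0.0002
finger_force: 0.0
```

>>> carry_out([
  [[0,0,-0.1],[0,0,0],0],
  [[0,0,-0.1],[0,0,0],0],
  [[0,0,-0.1],[0,0,0],0],
  [[0,0,-0.1],[0,0,0],0],
  [[0,0,0],[0,0,0],0],
  [[0,0,0],[0,0,0],0],
  [[0,0,0],[0,0,0],0],
  [[0,0,0],[0,0,0],0],
])

```text
clock: 27.9
tool_pos: [0.675, -0.1996, 0.1014]
eef_rot: [0.0, 1.0, -0.026, 0.0]
wrist_force: [-0.8, -0.2, 4.2]
finger_gap: 0.0001
finger_force: 2.0
```

>>> carry_out([
  [[0,0,-0.1],[0,0,0],0],
  [[0,0,-0.1],[0,0,0],0],
  [[0,0,-0.1],[0,0,0],0],
  [[0,0,-0.1],[0,0,0],0],
  [[0,0,-0.1],[0,0,0],0],
  [[0,0,-0.1],[0,0,0],0],
  [[0,0,0],[0,0,0],0],
  [[0,0,0],[0,0,0],0],
])

```text
clock: 28.7
tool_pos: [0.675, -0.1996, 0.0958]
eef_rot: [0.0, 1.0, -0.026, 0.0]
wrist_force: [-1.4, 0.3, 7.2]
finger_gap: -0.0
finger_force: 3.6
```

>>> carry_out([
  [[0,0,-0.1],[0,0,0],0],
  [[0,0,0],[0,0,0],0],
  [[0,0,-0.1],[0,0,0],0],
  [[0,0,0],[0,0,0],0],
  [[0,0,0],[0,0,0],0],
  [[0,0,0],[0,0,0],0],
  [[0,0,0],[0,0,0],0],
  [[0,0,0],[0,0,0],0],
])

```text
clock: 29.5
tool_pos: [0.675, -0.1996, 0.094]
eef_rot: [0.0, 1.0, -0.026, 0.0]
wrist_force: [-2.4, 0.5, 8.8]
finger_gap: 0.0001
finger_force: 4.5
```

>>> carry_out([
  [[0,0,-0.1],[0,0,0],0],
  [[0,0,0],[0,0,0],0],
  [[0,0,0],[0,0,0],0],
  [[0,0,0],[0,0,0],0],
  [[0,0,0],[0,0,0],0],
  [[0,0,0],[0,0,0],0],
  [[0,0,0],[0,0,0],0],
  [[0,0,0],[0,0,0],0],
])

```text
clock: 30.3
tool_pos: [0.6751, -0.1996, 0.0931]
eef_rot: [0.0, 1.0, -0.026, 0.0]
wrist_force: [-2.6, 0.9, 10.5]
finger_gap: -0.0003
finger_force: 4.9
```

Run:
```python
from h import *
d=snap('side')
cv2.imwrite('pics/s6.png',cv2.resize(d['pixels'][205:295,230:365],None,fx=5.5,fy=5.5,interpolation=cv2.INTER_CUBIC)[:,:,::-1])
o=arm.get_obs();print(o['tool_pos'],o['wrist_force'])
```

```text
[ 0.67503112 -0.19959307  0.09308156] [-1.43578255 -0.12847118  9.86071308]
```

View pics/s6.png

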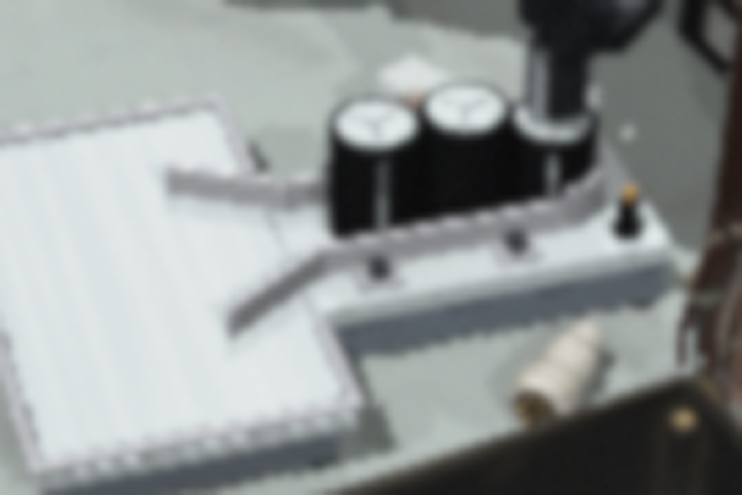

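The side view shows the first can's top at (555,125), clearly sunk below its neighbours at (465,105) and (375,125). All three are upright, and the push of about 10 N at 11–12 mm down matches a ring almost at its stop.

```bash
python3 -c "
from rig import arm
print(arm.job_done())"
```

```text
the job is handed in; nothing more can be done
None
```

The job is handed in: all three cans stand upright in single file in the lane, and the arm is holding the first one down in its ring at about 11–12 mm of the 12 mm travel (about 10 N), estimated from tool height and force.

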